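# Lock down the spring pad of a watch-case holder

### The job

On the watchmaker's bench, press the oblong steel pad of the longer black case holder down into its block against the spring and, keeping it down, push the aluminium keeper frame along, tab end first, until its plain bar lies well over the pad and traps it, so that the pad stays down when you let go. Leave the round pad of the other, shorter holder unpressed.

Things in the scene. Friction and masses are not known exactly. Their poses are not given: they have to be found in the camera images.
- holder: The right case holder, fixed: black block 84 (x) by 176 (y) by 40 mm high, a rail 14 mm wide, 12 mm high along each long side. Origin: centre of the underside, on the bench; z up, y along its length towards the keeper's tab. In its middle (x = y = 0) stands the oblong dark steel pad, flat top 38 (x) by 70 (y) mm; around it, on the rails, lies the keeper.
- pad (a joint): How far the oblong pad is pressed down, m: 0 up (top 72 mm above the bench), 0.028 fully down (top 44 mm, still above the block). It springs back: 3 N at the top, 8 N fully down. Only from 0.020 on is it below the keeper's underside; before, it blocks the keeper. Once trapped it rests up against the keeper's bar, near 0.020.
- keeper (a joint): Slide of the keeper along the holder's +y, m: 0 to 0.003 at start, 0.020 at its stop; 1.5 N friction. Aluminium frame, heights 52 to 58 mm, window 52 (x) by 78 (y) mm round the pad. Tab at the window's +y end: 48 mm wide, 8 thick, top 86 mm high, inner face at y = 39 mm + slide. Fingers sweeping +y over the held-down pad push it; from 0.004 the frame's 22 mm wide -y bar covers the pad.
- round_pad (a joint): How far the other holder's round dark steel pad (42 mm across, top 72 mm above the bench) is pressed, m: 0 up. That holder is also black but shorter, 84 by 110 mm, has no tab and no sliding frame, and stands 0.26 m or more to the left or right of the right one, centre to centre. Leave it alone.
Things that resemble listed ones, but are neither listed nor needed, are in the scene too. Leave any blue look-alike of the part that bears round_pad alone.

How it is judged:
On the way, in this order (a step that is already met when the one before it is completed fails the run):
1. the oblong pad is pressed down below the keeper while the keeper is still open (value of joint pad above 0.019 m and value of joint keeper below 0.008 m), for 0.05 s.
2. the keeper is slid across over the pressed pad (value of joint keeper above 0.012 m and value of joint pad above 0.016 m), for 0.1 s.
At the end, for the whole second after the job is handed in: The keeper has slid at least 12 of its 20 mm, the oblong pad stays trapped at least 16 mm down with nothing else holding it, at rest, and the round pad is up (pressed less than 6 mm) (all of step 2 and velocity of joint pad below 0.01 m/s and value of joint round_pad below 0.006 m); the robot touches nothing.
It fails at once if the round pad of the other holder is pressed by more than 6 mm (value of joint round_pad above 0.006 m).
It also fails if it takes over 38 s, if anything falls off the work surface, if the arm or the gripper's body presses on something with over 40 N, if the wrist force passes 120 N, or if a joint passes its speed limit or range.

### The arm

A 6-joint arm with a two-finger parallel gripper is mounted at the origin on the work surface. World frame = base frame: x ahead of the robot, y to its left, z up, the work surface at z = 0. Lengths are in m, angles in rad, forces in N, time in s.
With the tool pointing down it reaches from about 0.3 to 0.875 m from the base axis. Payload 4.2 kg.
Tool frame: the origin (TCP) lies midway between the tips of the shut fingers; the grasp point (between the pads) lies 19 mm behind it; z points along the fingers, y is the line along which they close (so a half turn about z gives the same grasp; the last joint's range is limited). The gripper opens to 85 mm and grips with 20 to 120 N. Pads are 22 mm wide; open, the fingers measure 114 mm over their backs; the gripper's body (76 mm by 85 mm) begins 54 mm behind the grasp point. The pads swing forward as they close: fully open they stand 13 mm farther back than shut.
Start: joints at [1.236, 0.32, 1.565, -0, 1.257, -0.02], TCP at [0.178, 0.547, 0.231] pointing down, gripper open.
Joint ranges: [-3.11, 3.11], [-0.84, 2.01], [0.21, 2.61], [-1.34, 4.49], [0.05, 2.63], [-2.56, 2.56]. Speed limits (rad/s): [2.57, 2.57, 3.14, 3.14, 3.14, 3.14].

### API

Orientations are given as a rotation vector (axis times angle).
In Python, from plant import ctrl gives the robot as it stands.
- The arm moves only by the shell command python3 -m creep 'ROWS' [OPENING] [FORCE]. ROWS is JSON, one flat list of numbers, 6 for each row, row after row: the shift along the tool's x, y, z in mm, then the turn, a rotation vector about the tool's x, y, z in rad. A call has 1 to 12 rows; each row shifts and turns the commanded pose from where the row before left it, along the tool's axes as they then stand; what a row does not reach is not made up. A row lasts 1/10 s, in which the tool goes at most 50 mm and 8.59 degrees, less where a joint would pass 70% of its speed; a pose out of reach is approached as far as the arm can. A call is refused whole if a number of a shift passes 50 or a number of a turn 0.15, either way. A call with a gripper value outside its range is refused whole. OPENING is the opening, from 0 (shut) to 1 (fully open), set as the call begins (- or left out, the last holds). The fingers move at their own pace and stop on an object; FORCE is the grip in N (left out, the last holds). Time passes only in rows, so rows that do not move let the fingers close. It gives the time, the measured TCP pose, the force, the opening and the grip force at its end, in the units of the state.
- ctrl.sense(): the state, without advancing time (a new reading comes with each control period).
- ctrl.get_image(name): name is "scene" or "top" or "wrist"; returns the picture (480x640x3 uint8, red, green, blue); there is no depth.
- ctrl.calibration(name): a dict with "intrinsics" (3x3 intrinsics, pixels), "pose" (4x4, takes a point from camera to world coordinates). Camera axes: x right, y up, looking along -z (the intrinsics and any distortion apply to the point x, -y, -z); pixel columns grow to the right and rows downward; lengths in m; the calibration is good to about 2 mm. A picture is of the moment at which its call begins: read the wrist's pose just before it. calibration takes no time and is no camera call; for the wrist camera it gives the pose at the moment of the call.
- ctrl.hand_in(): hands the job in; it is judged then, once.
The state is a dict: "time": time; "q": joint angles; "qvel": joint speeds; "tau": joint torques, N m; "tool_pos": TCP position; "eef_rot": TCP orientation; "contact_force": force on the tool from outside, world axes, zero at the start; "ft_torque": the same for the moment, N m; "grip_width": finger opening in m; "finger_force": force on a finger pad.
Only numpy, scipy, OpenCV 4.12 (cv2) and the standard library are available. Lean on these libraries where they do the work, as an engineer would, in place of code of your own. Each camera call takes 0.05 s, during which the arm holds its last target. There are 200 camera calls.

## Working session

There is one attempt and no reset: what is moved stays moved. The work goes in short steps, Python scripts to look and compute and a shell command to move; the robot and the scene stay as the last step left them, time stands still between calls to the robot, and variables do not carry over. Pictures are saved under pics/ and viewed, at most 10 in all, crops included, and the job is handed in when it is done.

```bash
mkdir -p pics
cat > h.py <<'E'
import numpy as np,cv2
from plant import ctrl
def snap(n,f):
    c=ctrl.calibration(n); im=ctrl.get_image(n); cv2.imwrite(f'pics/{f}.png',im[:,:,::-1]); np.savez(f'pics/{f}.npz',K=c['intrinsics'],T=c['pose']); return im
def ray(f,u,v,z):
    d=np.load(f'pics/{f}.npz'); r=np.linalg.inv(d['K'])@[u,v,1]; r=d['T'][:3,:3]@[r[0],-r[1],-r[2]]; o=d['T'][:3,3]
    return o+r*(z-o[2])/r[2]
def proj(f,p):
    d=np.load(f'pics/{f}.npz'); q=d['T'][:3,:3].T@(np.array(p)-d['T'][:3,3]); w=d['K']@[q[0],-q[1],-q[2]]; return w[:2]/w[2]
E
python3 - <<'E'
from h import *
snap('top','top0'); snap('scene','scene0')
s=ctrl.sense(); print(s['tool_pos'],s['eef_rot'],s['time']); print(ctrl.calibration('top'))
E
```

```text
[0.1778991  0.54635613 0.23056778] [-4.92385880e-01 -3.10249001e+00  2.43335443e-03] 0.1
{'intrinsics': array([[495.38783969,   0.        , 320.82378507],
       [  0.        , 495.38783969, 243.51451833],
       [  0.        ,   0.        ,   1.        ]]), 'pose': array([[-0.01387777,  0.98720443, -0.15885469,  0.39865179],
       [-0.99906914, -0.02017963, -0.03812647, -0.01550486],
       [-0.04084425,  0.15817771,  0.98656554,  0.75317533],
       [ 0.        ,  0.        ,  0.        ,  1.        ]])}
```

View pics/top0.png

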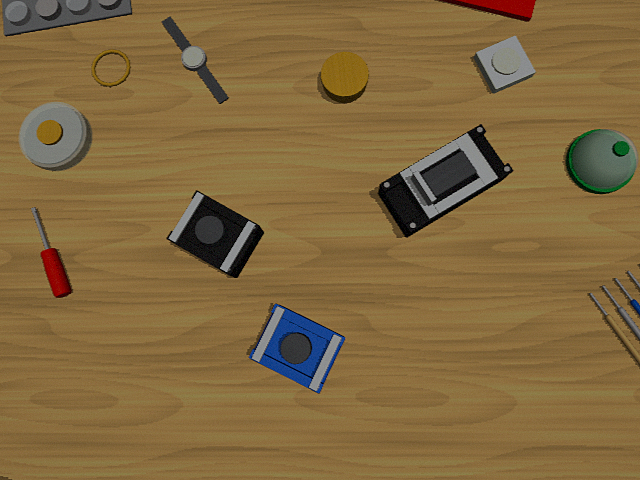

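View pics/scene0.png

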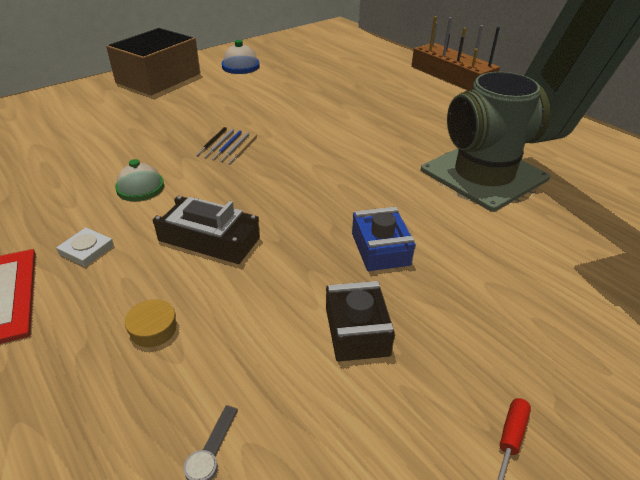

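Candidates in the top picture: the long black holder with its oblong pad at (447,177), the short black one with a round pad at (209,230) and the blue look-alike at (295,348). I choose the long one; its tab is at about (427,190), so +y points left and down in the picture.

Run:
```python
import cv2
im=cv2.imread('pics/top0.png')[115:245,370:520]
cv2.imwrite('pics/crop0.png',cv2.resize(im,None,fx=4.5,fy=4.5,interpolation=cv2.INTER_CUBIC))
```

```text
(no output)
```

View pics/crop0.png

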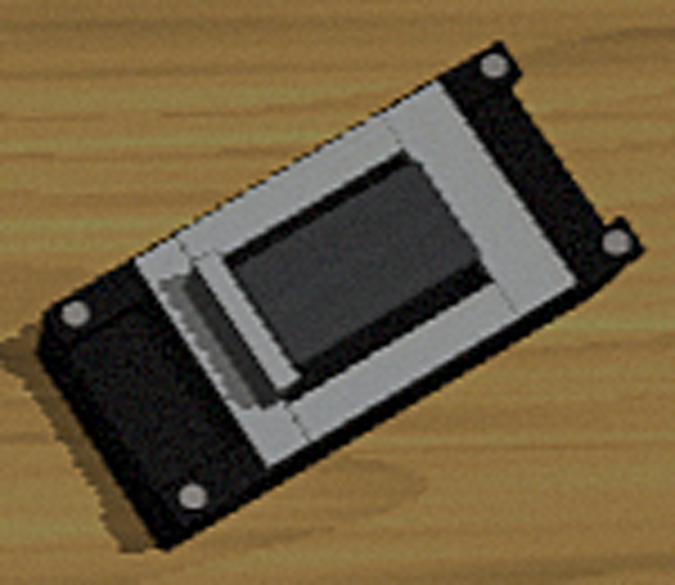

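The crop shows the oblong pad, the frame round it and the upright tab at the left end, at about crop (250,320), which confirms the choice. I will use the four rail screws and the pad corners for the fit.

Run:
```python
from h import *
g=lambda u,v,z:ray('top0',370+(u+.5)/4.5-.5,115+(v+.5)/4.5-.5,z)
S=np.array([g(*p,.053) for p in [(75,314),(192,497),(494,66),(617,242)]])
P=np.array([g(*p,.072) for p in [(410,160),(482,260),(230,262)]])
F=np.array([g(*p,.058) for p in [(138,260),(268,467),(440,80),(576,287)]])
T=np.array([g(*p,.086) for p in [(194,258),(278,392),(212,252),(299,377)]])
for n,A in(('screw',S),('frame',F),('tab',T)):
    y=(A[0]+A[1]-A[2]-A[3]); x=A[0]+A[2]-A[1]-A[3]
    print(n,A.mean(0).round(4),'yaw y',np.degrees(np.arctan2(y[1],y[0])),'yaw x',np.degrees(np.arctan2(x[1],x[0])),'len',np.linalg.norm(y)/2,np.linalg.norm(x)/2)
print('pad centre',(P[1]+P[2])/2,'w',np.linalg.norm(P[0]-P[1]),'l',np.linalg.norm(P[0]-P[2]),np.degrees(np.arctan2(*(P[2]-P[0])[[1,0]])))
from scipy.spatial.transform import Rotation as R
s=ctrl.sense(); print(R.from_rotvec(s['eef_rot']).as_matrix().round(3),s['tool_pos'])
```

```text
screw [ 0.606  -0.1717  0.053 ] yaw y 119.98259960332307 yaw x 29.985194232463684 len 0.16046387888011657 0.07013925030959875
frame [ 0.6065 -0.174   0.058 ] yaw y 119.74479897250293 yaw x 28.87039194204097 len 0.11488839533420976 0.07945519946803799
tab [ 0.5841 -0.1335  0.086 ] yaw y 117.40257053336684 yaw x 30.073045727745495 len 0.006851599948298948 0.04805010847932916
pad centre [ 0.60596014 -0.17108679  0.072     ] w 0.03900580312783529 l 0.06605059644115639 118.81393319577494
[[-0.951  0.31  -0.001]
 [ 0.31   0.951 -0.001]
 [ 0.    -0.002 -1.   ]] [0.1778991  0.54635613 0.23056778]
```

```bash
python3 -m creep '[0,0,0,0,0,0.14,0,0,0,0,0,0.14,0,0,0,0,0,0.14,0,0,0,0,0,0.14,0,0,0,0,0,0.14,0,0,0,0,0,0.14,0,0,0,0,0,0.14,0,0,0,0,0,0.14,0,0,0,0,0,0.14,0,0,0,0,0,0.14,0,0,0,0,0,0.14,0,0,0,0,0,0.14]' 0 60
python3 -m creep '[0,0,0,0,0,0.14,0,0,0,0,0,0.14,0,0,0,0,0,0.14,0,0,0,0,0,0.14,0,0,0,0,0,0.062,0,0,0,0,0,0,0,0,0,0,0,0]'
cat > where.py <<'E'
from h import *
from scipy.spatial.transform import Rotation as R
s=ctrl.sense(); M=R.from_rotvec(s['eef_rot']).as_matrix(); p=np.array(s['tool_pos'])
d=p-[.606,-.1717,0]; a=np.radians(120); Y=np.array([np.cos(a),np.sin(a),0]); X=np.array([Y[1],-Y[0],0])
print('t',s['time'],'holder x,y,z mm',(1e3*np.array([d@X,d@Y,p[2]])).round(1),'tool axes in holder\n',(np.array([X,Y,[0,0,1]])@M).round(3),'\nF',(np.array([X,Y,[0,0,1]])@s['contact_force']).round(1),'q',np.round(s['q'],2),'w',s['grip_width'])
E
python3 where.py
```

```text
time: 1.3
tool_pos: [0.1779, 0.5465, 0.2308]
eef_rot: [2.643, 1.696, -0.001]
contact_force: [-0.2, 0.4, 0.5]
grip_width: 0.0002
finger_force: 0.0
time: 2.0
tool_pos: [0.178, 0.5466, 0.231]
eef_rot: [3.033, 0.817, -0.0]
contact_force: [-1.3, -0.0, -0.4]
grip_width: 0.0001
finger_force: 0.0
t 2.0 holder x,y,z mm [-11.5 836.1 231. ] tool axes in holder
 [[ 1.     0.003 -0.   ]
 [ 0.003 -1.    -0.   ]
 [-0.     0.    -1.   ]] 
F [-1.1  0.6 -0.4] q [ 1.24  0.32  1.56 -0.    1.26  2.28] w 8.067858641723162e-05
```

```bash
python3 -m creep '[0,50,0,0,0,0,0,50,0,0,0,0,0,50,0,0,0,0,0,50,0,0,0,0,0,50,0,0,0,0,0,50,0,0,0,0,0,50,0,0,0,0,0,50,0,0,0,0,0,50,0,0,0,0,0,50,0,0,0,0,0,50,0,0,0,0,0,50,0,0,0,0]'
python3 -m creep '[0,45,0,0,0,0,0,45,0,0,0,0,0,45,0,0,0,0,0,45,0,0,0,0,0,40,0,0,0,0,9,11,0,0,0,0,0,0,0,0,0,0,0,0,0,0,0,0]'
python3 where.py
```

```text
time: 3.2
tool_pos: [0.4793, 0.0255, 0.2315]
eef_rot: [-3.034, -0.816, -0.001]
contact_force: [1.1, 0.5, 0.2]
grip_width: -0.0001
finger_force: 0.0
time: 4.0
tool_pos: [0.6016, -0.1675, 0.2308]
eef_rot: [-3.033, -0.816, 0.002]
contact_force: [0.3, -0.3, -0.0]
grip_width: -0.0003
finger_force: 0.0
t 4.0 holder x,y,z mm [ -1.7   5.8 230.8] tool axes in holder
 [[ 1.     0.002 -0.001]
 [ 0.002 -1.     0.001]
 [-0.001 -0.001 -1.   ]] 
F [ 0.1 -0.4 -0. ] q [-0.29  0.4   1.44  0.    1.3   0.76] w -0.0002588175392276017
```

```bash
python3 -m creep '[1,0,30,0,0,0,0,0,40,0,0,0,0,0,40,0,0,0,0,0,25,0,0,0,0,0,14,0,0,0,0,0,0,0,0,0,0,0,0,0,0,0]'
python3 where.py
python3 - <<'E'
from h import *
im=snap('scene','scene1'); c=im[170:270,130:280]; cv2.imwrite('pics/s1.png',cv2.resize(c[:,:,::-1],None,fx=5,fy=5,interpolation=cv2.INTER_CUBIC))
E
```

```text
time: 4.7
tool_pos: [0.6037, -0.1671, 0.0837]
eef_rot: [3.033, 0.816, 0.003]
contact_force: [-0.1, 0.2, 0.3]
grip_width: 0.0003
finger_force: 0.0
t 4.7 holder x,y,z mm [ 0.3  5.1 83.7] tool axes in holder
 [[ 1.     0.002  0.002]
 [ 0.002 -1.    -0.001]
 [ 0.002  0.001 -1.   ]] 
F [-0.   0.2  0.3] q [-0.29  0.52  1.64  0.    0.98  0.76] w 0.00026590555012066217
```

View pics/s1.png

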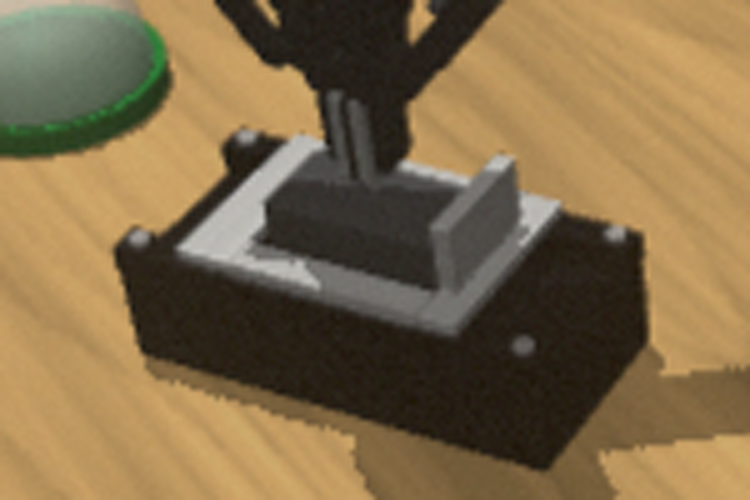

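The shut fingers stand just above the middle of the pad, at about crop (355,185), clear of the tab at (480,225). Next I press straight down.

```bash
python3 -m creep '[0,0,8,0,0,0,0,0,8,0,0,0,0,0,7,0,0,0,0,0,6,0,0,0,0,0,5,0,0,0,0,0,2.5,0,0,0,0,0,0,0,0,0,0,0,0,0,0,0]'
python3 where.py
```

```text
time: 5.55
tool_pos: [0.6043, -0.1677, 0.0464]
eef_rot: [3.033, 0.815, 0.004]
contact_force: [1.1, -0.2, 6.4]
grip_width: -0.0002
finger_force: 3.1
t 5.55 holder x,y,z mm [ 0.5  4.3 46.4] tool axes in holder
 [[ 1.     0.001  0.002]
 [ 0.001 -1.    -0.002]
 [ 0.002  0.002 -1.   ]] 
F [ 0.9 -0.7  6.4] q [-0.29  0.56  1.68  0.    0.9   0.76] w -0.00018150423049119514
```

```bash
python3 -m creep '[0,-4,0,0,0,0,0,-4,0,0,0,0,0,-4,0,0,0,0,0,-4,0,0,0,0,0,-4,0,0,0,0,0,-4,0,0,0,0,0,-4,0,0,0,0,0,-2,0,0,0,0]'
python3 where.py
python3 -m creep '[0,-2,0,0,0,0,0,-2,0,0,0,0,0,-2,0,0,0,0,0,0,0,0,0,0]'
python3 where.py
python3 - <<'E'
from h import *
im=snap('scene','scene2'); c=im[170:270,130:280]; cv2.imwrite('pics/s2.png',cv2.resize(c[:,:,::-1],None,fx=5,fy=5,interpolation=cv2.INTER_CUBIC))
E
```

```text
time: 6.35
tool_pos: [0.59, -0.1432, 0.0471]
eef_rot: [3.029, 0.815, 0.006]
contact_force: [2.2, -4.7, 7.3]
grip_width: 0.0002
finger_force: 3.7
t 6.35 holder x,y,z mm [ 0.4 32.7 47.1] tool axes in holder
 [[ 1.     0.002  0.003]
 [ 0.002 -1.    -0.006]
 [ 0.003  0.006 -1.   ]] 
F [-0.5 -5.1  7.3] q [-0.26  0.53  1.73 -0.    0.87  0.79] w 0.0002416986629384765
time: 6.75
tool_pos: [0.587, -0.138, 0.047]
eef_rot: [3.029, 0.815, 0.006]
contact_force: [2.1, -4.5, 7.4]
grip_width: 0.0001
finger_force: 3.6
t 6.75 holder x,y,z mm [ 0.4 38.7 47. ] tool axes in holder
 [[ 1.     0.002  0.003]
 [ 0.002 -1.    -0.005]
 [ 0.003  0.005 -1.   ]] 
F [-0.5 -4.9  7.4] q [-0.25  0.53  1.74 -0.    0.87  0.8 ] w 7.167525743502007e-05
```

View pics/s2.png

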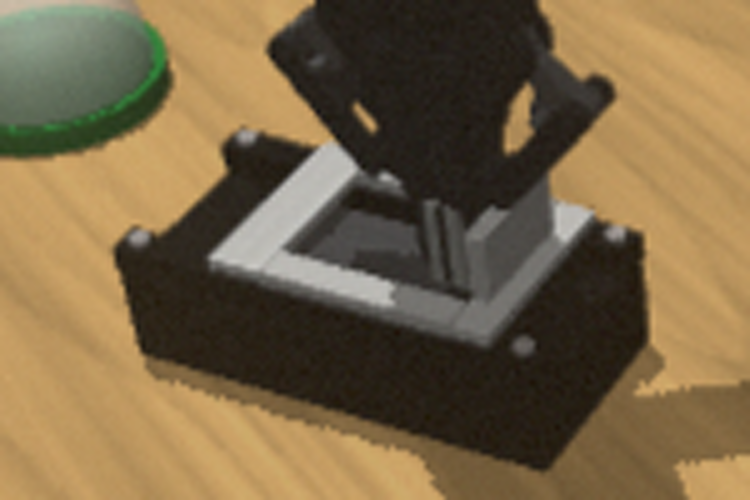

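The pad is down in the window and the keeper has moved with the fingers; its plain bar at crop (290,210) is now over the pad's end. I push on towards the stop in small steps.

```bash
python3 -m creep '[0,-1.5,0,0,0,0,0,-1.5,0,0,0,0,0,0,0,0,0,0]'; python3 where.py
python3 - <<'E'
from h import *
snap('top','top1'); im=cv2.imread('pics/top1.png')[115:245,370:520]
cv2.imwrite('pics/t1.png',cv2.resize(im,None,fx=4.5,fy=4.5,interpolation=cv2.INTER_CUBIC))
E
```

```text
time: 7.1
tool_pos: [0.5855, -0.1355, 0.047]
eef_rot: [3.029, 0.815, 0.006]
contact_force: [2.3, -4.5, 8.1]
grip_width: 0.0003
finger_force: 3.6
t 7.1 holder x,y,z mm [ 0.3 41.6 47. ] tool axes in holder
 [[ 1.     0.002  0.003]
 [ 0.002 -1.    -0.006]
 [ 0.003  0.006 -1.   ]] 
F [-0.3 -5.1  8.1] q [-0.25  0.52  1.75 -0.    0.87  0.8 ] w 0.00029568731921623194
```

View pics/t1.png

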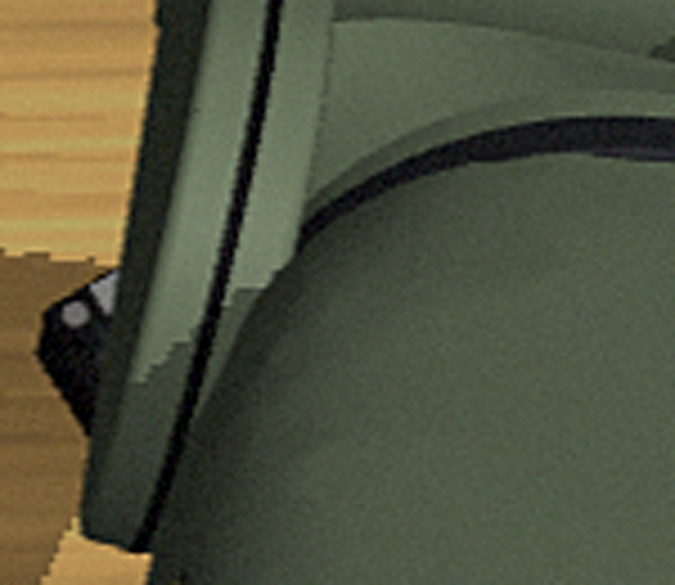

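The arm hides most of the holder from above, and the force shows no stop yet. I nudge a little further, then back off and lift.

```bash
python3 -m creep '[0,-1,0,0,0,0,0,-0.5,0,0,0,0,0,0,0,0,0,0]'; python3 where.py
python3 -m creep '[0,2,0,0,0,0,0,2,0,0,0,0,0,0,-5,0,0,0,0,0,-10,0,0,0,0,0,-20,0,0,0,0,0,-40,0,0,0,0,0,-50,0,0,0,0,0,-30,0,0,0,0,50,0,0,0,0,0,50,0,0,0,0,0,50,0,0,0,0,0,50,0,0,0,0]'
python3 - <<'E'
from h import *
im=snap('scene','scene3'); c=im[170:270,130:280]; cv2.imwrite('pics/s3.png',cv2.resize(c[:,:,::-1],None,fx=5,fy=5,interpolation=cv2.INTER_CUBIC))
E
```

```text
time: 7.45
tool_pos: [0.5848, -0.1343, 0.047]
eef_rot: [3.029, 0.815, 0.006]
contact_force: [2.4, -6.0, 7.0]
grip_width: -0.0001
finger_force: 3.7
t 7.45 holder x,y,z mm [ 0.4 43.  47. ] tool axes in holder
 [[ 1.     0.002  0.003]
 [ 0.002 -1.    -0.006]
 [ 0.003  0.006 -1.   ]] 
F [-0.9 -6.4  7. ] q [-0.24  0.52  1.75 -0.    0.87  0.8 ] w -0.00014680224568424015
time: 8.65
tool_pos: [0.6847, -0.3104, 0.2002]
eef_rot: [-3.033, -0.815, 0.003]
contact_force: [1.2, -0.8, -0.4]
grip_width: 0.0001
finger_force: 0.0
```

View pics/s3.png

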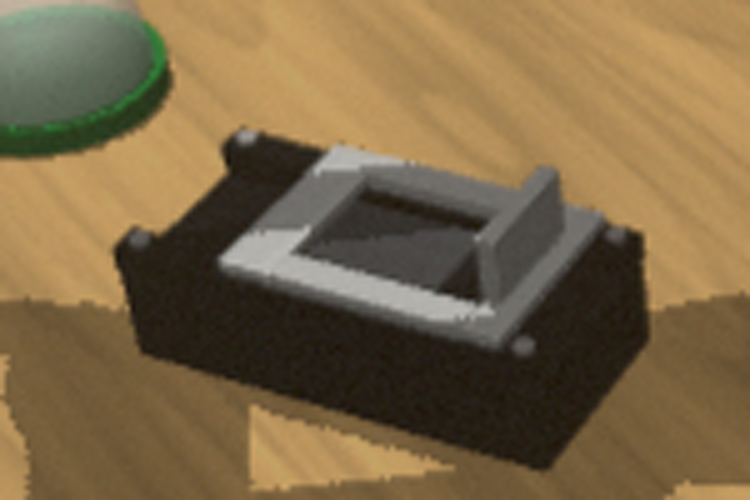

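The pad stays down under the keeper's bar at crop (280,215), and the tab has moved from about (433,225) to (478,240). I check the slide numerically.

Run:
```python
from h import *
g=lambda u,v,z:ray('scene1',130+u/5,170+v/5,z)
for a,b,z in [((433,225),(478,240),.086),((503,157),(546,170),.086),((178,251),(220,265),.058)]: print(np.linalg.norm(g(*a,z)-g(*b,z)))
s=ctrl.sense(); print(s['contact_force'],np.abs(s['qvel']).max())
```

```text
0.018753028611784843
0.01811390031161532
0.01867765118259944
[ 2.83333134 -5.42939065  0.29924741] 0.19446150764278605
```

```bash
python3 -m creep '[0,0,0,0,0,0,0,0,0,0,0,0,0,0,0,0,0,0,0,0,0,0,0,0,0,0,0,0,0,0]'; python3 -c "
from plant import ctrl
print(ctrl.hand_in())"
```

```text
time: 9.2
tool_pos: [0.6848, -0.3079, 0.2016]
eef_rot: [3.033, 0.816, 0.001]
contact_force: [0.4, 0.3, -0.5]
grip_width: 0.0001
finger_force: 0.0
the job is handed in; nothing more can be done
None
```

The oblong pad is trapped under the keeper's bar, which slid about 18.5 mm by the camera; the round pad was not touched and the arm was clear when I handed the job in at about 9.2 s (no verdict was returned).

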